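Close and clamp a mitred frame corner on the squaring board

TASK

Close the corner of the red frame on the squaring board: clear away the charcoal stick left in the corner and lay it on the table, push each mitred rail flush along its own fence and right up into the corner so that the two mitres meet, and lock them by sliding the wooden clamp block up its track until it bears on both rails. Slide the rails, do not lift them off the board, and leave the bottle, the cup and the tape roll where they are.

Things in the scene. Friction and masses are not known exactly. Their poses are not given: they have to be found in the camera images.
- bench_vice: blue-green bench vice fixed on the table to the left of the board, an obstacle: 141 mm high, within 0.13 m of its origin in x and 0.09 m in y; origin near the middle of its foot
- board: fixed plywood squaring board 233 x 233 x 12 mm on the table. Origin: centre of its underside, z up. Fences 18 mm wide, 24 mm high above its top, run along its whole +x edge (right fence, inner face at x = 98.5 mm) and whole +y edge (left fence, inner face at y = 98.5 mm) and meet in a square corner; the -x and -y edges are open
- corner (a point): the inner corner of the two fences, at the height of the board's top (12 mm over the table); axes as the board's: the rails lie at negative x and negative y of it
- rail_right: red mitred rail for the right fence, 24 wide, 20 high, 130 long, loose on the board. Origin: underside, middle of the bounding box; it lies along its y. Outer face x = +12 (goes on the fence), inner face x = -12 (rabbet below z = 8, 7 deep), square end y = -65, sharp point at (12, 65), mitre from there to (-12, 41). In place its axes are the board's, its point in the corner
- rail_right_point (a point): mitre point of the right rail, on its outer face, 8 mm above its underside
- rail_right_end (a point): outer edge of the square end of the right rail, 8 mm above its underside, 130 mm from its point
- rail_left: red mitred rail for the left fence, mirror image of the right one; it lies along its x. Outer face y = +12 mm (goes on the fence), rabbeted inner face y = -12, square end x = -65, sharp point at (65, 12), mitre from there to (41, -12). In place its axes are the board's and its point is in the corner
- rail_left_point (a point): mitre point of the left rail, on its outer face, 8 mm above its underside
- rail_left_end (a point): outer edge of the square end of the left rail, 8 mm above its underside, 130 mm from its point
- clamp_block (a joint): clamp block's slide along the board's diagonal track, m: 0 = right back, grows towards the corner, 0.147 = bearing on both seated rails; stiff (4 N), stays where left. Light wood, 22 mm high, black star knob 28 mm across on top (60 mm over the table). Its front faces, 40 mm long, parallel to the fences, are 128 mm from them at 0, 24 mm at 0.147
- clamp_back (a point): middle of the block's flat back face, 31 mm wide and square to the track, 12 mm above the board's top; to clamp, it moves from here along the board's (+1, +1) diagonal. The knob's axis is 23 mm nearer the corner
- charcoal: short stick of black polishing charcoal, 22 x 36 x 16 mm (long in its own y), left lying on the board in the corner; origin at the centre of its underside
- oil_bottle: white oil bottle with a blue cap, 44 mm across, 122 mm high, standing by the board; origin at the centre of its underside. Bystander
- black_cup: black cup, 72 mm across, 60 mm high, standing by the board; origin at the centre of its underside. Bystander
- tape_roll: roll of masking tape lying flat by the board, 93 mm across, 24 mm high; origin at the centre of its underside. Bystander

How it is judged:
At the end, for the whole second after the job is handed in: Rails flat on the board, outer faces within 2 mm of their fences at both ends, points within 2.5 mm of the other fence; clamp slide at 0.1445 m or more, all at rest; charcoal still on the table, its centre over 135 mm from the board's centre along the board's x or y (x of each of rail_right_point, rail_right_end in the frame of corner above -0.002 m and y of rail_right_point in the frame of corner above -0.0025 m and z of rail_right_point in the frame of corner between 0.005 and 0.011 m and z of rail_right_end in the frame of corner between 0.005 and 0.011 m and angle between each of rail_right, rail_left's own z axis and vertical below 0.05 rad and linear speed of each of rail_right, rail_left below 0.005 m/s and y of each of rail_left_point, rail_left_end in the frame of corner above -0.002 m and x of rail_left_point in the frame of corner above -0.0025 m and z of rail_left_point in the frame of corner between 0.005 and 0.011 m and z of rail_left_end in the frame of corner between 0.005 and 0.011 m and value of joint clamp_block above 0.1445 m and velocity of joint clamp_block below 0.003 m/s and (x of charcoal in the frame of board above 0.135 m or x of charcoal in the frame of board below -0.135 m or y of charcoal in the frame of board above 0.135 m or y of charcoal in the frame of board below -0.135 m) and height (world z) of charcoal between -0.005 and 0.03 m and linear speed of charcoal below 0.01 m/s); the robot touches nothing.
It fails at once if the oil bottle is moved more than 15 mm or knocked over (distance of oil_bottle from where it was at the start of the episode above 0.015 m or angle between oil_bottle's own z axis and vertical above 0.3 rad).
It fails at once if the black cup is moved more than 15 mm or knocked over (distance of black_cup from where it was at the start of the episode above 0.015 m or angle between black_cup's own z axis and vertical above 0.3 rad).
It fails at once if the tape roll is moved more than 15 mm or knocked over (distance of tape_roll from where it was at the start of the episode above 0.015 m or angle between tape_roll's own z axis and vertical above 0.3 rad).
It fails at once if the right rail is lifted off the board by more than 12 mm (z of any of rail_right_point, rail_right_end in the frame of corner above 0.02 m).
It fails at once if the left rail is lifted off the board by more than 12 mm (z of any of rail_left_point, rail_left_end in the frame of corner above 0.02 m).
It also fails if it takes over 72 s, if anything falls off the work surface, if the arm or the gripper's body presses on something with over 40 N, if the wrist force passes 120 N, or if a joint passes its speed limit or range.

ROBOT

A 7-joint arm with a two-finger parallel gripper is mounted at the origin on a cart in front of the work surface, level with it; the furniture and walls round the work are solid. World frame = base frame: x ahead of the robot, y to its left, z up, the work surface at z = 0. Lengths are in m, angles in rad, forces in N, time in s.
With the tool pointing down it reaches from about 0.35 to 0.9 m from the base axis. Payload 8.1 kg.
Tool frame: the origin (TCP) lies midway between the tips of the shut fingers; the grasp point (between the pads) lies behind it (manip.grip_depth is the z of the grasp point in the tool frame, in m); z points along the fingers, y is the line along which they close (so a half turn about z gives the same grasp; the last joint's range is limited). The gripper opens to 92 mm and grips with 3 to 60 N. Pads are 19 mm wide; open, the fingers measure 130 mm over their backs; the gripper's body (75 mm by 190 mm) begins 47 mm behind the grasp point.
Start: joints at [1.192, 0.434, 0.025, 1.573, -0.012, 1.134, -0.075], TCP at [0.17, -0.601, 0.227] pointing down, gripper open.
Joint ranges: [-2.62, 2.62], [-0.44, 2.09], [-1.27, 1.32], [0.08, 2.57], [-1.32, 4.46], [0.12, 2], [-2.74, 2.74]. Speed limits (rad/s): [2.22, 2.22, 3.01, 3.01, 3.14, 3.14, 3.14].

INTERFACE

Orientations are given as a rotation vector (axis times angle).
In Python, from rig import manip gives the robot as it stands.
- The arm moves only by the tool move_arm, never from a script. Its argument "rows" is a list of rows, each an object with "travel": the shift along the world's x, y, z normalised to -1 to 1, where 1 is 250 mm, a list of three; "twist": the turn, a rotation vector about the world's x, y, z normalised to -1 to 1, where 1 is 180 degrees, a list of three. A call has 1 to 10 rows; each row shifts and turns the commanded pose from where the row before left it; what a row does not reach is not made up. A row lasts 1/8 s, in which the tool goes at most 62.5 mm and 10.7 degrees, less where a joint would pass 70% of its speed; a pose out of reach is approached as far as the arm can. A call with a number of a shift or a turn outside -1 to 1 is refused whole. A call with a gripper value outside its range is refused whole. "fingers" is the opening, from 0 (shut) to 1 (fully open), set as the call begins (left out, the last holds). The fingers move at their own pace and stop on an object; the grip force is fixed at half the most. Time passes only in rows, so rows that do not move let the fingers close. It gives the time, the measured TCP pose, the force, the opening and the grip force at its end, in the units of the state.
- manip.read_state(): the state, without advancing time (a new reading comes with each control period).
- manip.snapshot(name): name is "side" or "top" or "wrist"; returns (picture, depth): 384x512x3 uint8, red, green, blue; 384x512 float32, m along the optical axis (not along the pixel's ray), 0 where there is no reading.
- manip.camera_info(name): a dict with "fovy" (degrees; the focal length in pixels is half the picture's height over the tangent of half this angle, whatever the lens; pixels are square), "cx", "cy" (the principal point, pixels), "world_to_cam" (4x4, takes a point from world to camera coordinates). Camera axes: x right, y up, looking along -z (the intrinsics and any distortion apply to the point x, -y, -z); pixel columns grow to the right and rows downward; lengths in m; the calibration is good to about 2 mm. A picture is of the moment at which its call begins: read the wrist's pose just before it. camera_info takes no time and is no camera call; for the wrist camera it gives the pose at the moment of the call.
- manip.finish_job(): hands the job in; it is judged then, once.
Trained networks look in the newest picture that a camera, given by its name, has taken for a name from the list of things; names that differ only in an ending like _2 or _b are one class to them, and where a whole thing is asked for, a point or a joint stands for the part that bears it (a point fixed in the world has none). Each returns a list of dicts, best first, with "score" (0 to 1); they miss things now and then, are a little off and sometimes report something else, mostly with a low value. They report only what shows in the picture. A call takes as long as a camera call.
- manip.recognise(name, camera): "uv" ([column, row] in pixels, amid what is visible of it).
- manip.cut_out(name, camera): "mask" (384x512 bool, what is visible of it) and "uv" ([column, row] in pixels, amid what is visible of it).
The state is a dict: "clock": time; "joint_pos": joint angles; "qvel": joint speeds; "effort": joint torques, N m; "tool_pos": TCP position; "tool_rot": TCP orientation; "force": force on the tool from outside, world axes, zero at the start; "wrist_torque": the same for the moment, N m; "finger_gap": opening from 0.0 (shut) to 1.0 (fully open); "grip_force": force on a finger pad.
Only numpy, scipy, OpenCV 4.12 (cv2) and the standard library are available. Lean on these libraries where they do the work, as an engineer would, in place of code of your own. Each camera call takes 0.05 s, during which the arm holds its last target. There are 200 camera calls.

## Working session

There is one attempt and no reset: what is moved stays moved. The work goes in short steps, Python scripts to look and compute and a tool call to move; the robot and the scene stay as the last step left them, time stands still between calls to the robot, and variables do not carry over. Pictures are saved under pics/ and viewed, at most 10 in all, crops included, and the job is handed in when it is done.

Besides the shell and the picture viewer there is one more tool, called after "Request:" as a command line: name --argument value ..., lists and objects as JSON in quotes. move_arm: Moves the arm, as the interface text tells. Scaled input: -1 to 1 covers 250 mm each way for a shift and 180 degrees each way for a turn. Its arguments: {"type":"object","properties":{"rows":{"type":"array","items":{"type":"object","properties":{"travel":{"type":"array","items":{"type":"number"}},"twist":{"type":"array","items":{"type":"number"}}}}},"fingers":{"type":"number"}},"required":["rows"]}

```bash
mkdir -p pics; cat > h.py <<'E'
import numpy as np, cv2
from rig import manip
def cam(name):
    i=manip.camera_info(name); p,d=manip.snapshot(name); return i,p,d
def ray_pts(i,d,uv):
    f=d.shape[0]/2/np.tan(np.radians(i['fovy'])/2)
    uv=np.atleast_2d(uv).astype(int); z=d[uv[:,1],uv[:,0]]
    P=np.c_[(uv[:,0]-i['cx'])/f*z,-(uv[:,1]-i['cy'])/f*z,-z,np.ones(len(z))]
    return (np.linalg.inv(i['world_to_cam'])@P.T).T[:,:3]
def cloud(i,d):
    v,u=np.mgrid[:d.shape[0],:d.shape[1]]
    return ray_pts(i,d,np.c_[u.ravel(),v.ravel()]).reshape(*d.shape,3)
def save(n,p): cv2.imwrite('pics/'+n+'.png',p[:,:,::-1])
E
python3 - <<'E'
from h import *
print(manip.grip_depth,manip.read_state()['tool_rot'])
ps=[]
for c in ['top','side']:
    i,p,d=cam(c); ps.append(p); P=cloud(i,d); print(c,{k:v for k,v in i.items() if k!='world_to_cam'},np.linalg.inv(i['world_to_cam'])[:3,3].round(3), [k for k in i])
    for n in ['board','bench_vice','rail_right','rail_left','clamp_block','charcoal','oil_bottle','black_cup','tape_roll']:
        for r in manip.cut_out(n,c)[:2]:
            q=P[r['mask']&(d>0)]
            if len(q): print(n,round(r['score'],2),np.round(r['uv']),len(q),np.median(q,0).round(3),np.percentile(q,2,axis=0).round(3),np.percentile(q,98,axis=0).round(3))
save('top',ps[0]);save('side',ps[1])
E
```

```text
-0.0188 [-3.11022646e+00 -4.31441778e-01  5.33019766e-04]
top {'fovy': 44.70171727647987, 'cx': 258.6976736679183, 'cy': 196.73461056488844} [ 0.382 -0.135  1.059] ['fovy', 'cx', 'cy', 'world_to_cam']
board 0.83 [286. 201.] 9573 [ 0.542 -0.209  0.013] [ 0.43  -0.323  0.008] [ 0.655 -0.1    0.04 ]
rail_right 0.57 [309. 227.] 546 [ 0.481 -0.26   0.032] [ 0.433 -0.29   0.027] [ 0.531 -0.234  0.036]
rail_left 0.75 [252. 176.] 591 [ 0.596 -0.137  0.032] [ 0.571 -0.193  0.013] [ 0.623 -0.081  0.036]
clamp_block 0.9 [266. 222.] 486 [ 0.491 -0.16   0.036] [ 0.466 -0.183  0.012] [ 0.52  -0.136  0.062]
clamp_block 0.23 [193. 192.] 1027 [ 0.538 -0.012  0.024] [ 0.494 -0.056  0.   ] [0.583 0.029 0.028]
charcoal 0.63 [309. 173.] 171 [ 0.601 -0.266  0.025] [ 0.59  -0.284  0.01 ] [ 0.614 -0.248  0.03 ]
oil_bottle 0.63 [371. 193.] 461 [ 0.551 -0.385  0.071] [ 0.536 -0.409  0.013] [ 0.574 -0.369  0.117]
oil_bottle 0.56 [253. 176.] 591 [ 0.596 -0.135  0.032] [ 0.572 -0.195  0.022] [ 0.624 -0.081  0.036]
black_cup 0.81 [284. 291.] 923 [ 0.341 -0.205  0.032] [ 0.311 -0.236  0.027] [ 0.375 -0.171  0.061]
[... 443 characters left out ...]
il_left 0.26 [177. 214.] 795 [ 0.347 -0.224  0.042] [ 0.313 -0.239  0.007] [ 0.377 -0.172  0.06 ]
clamp_block 0.93 [240. 206.] 367 [ 0.495 -0.178  0.035] [ 0.47  -0.188  0.013] [ 0.517 -0.101  0.061]
clamp_block 0.44 [229. 230.] 543 [ 0.483 -0.269  0.032] [ 0.432 -0.298  0.014] [ 0.535 -0.238  0.035]
charcoal 0.38 [259. 220.] 4395 [ 0.545 -0.236  0.014] [ 0.433 -0.331  0.003] [ 0.658 -0.104  0.05 ]
oil_bottle 0.55 [270. 253.] 1030 [ 0.558 -0.41   0.056] [ 0.538 -0.418  0.003] [ 0.581 -0.329  0.114]
black_cup 0.81 [178. 213.] 883 [ 0.346 -0.222  0.041] [ 0.311 -0.239  0.   ] [ 0.377 -0.051  0.061]
tape_roll 0.74 [253. 187.] 550 [ 0.539 -0.037  0.021] [ 0.497 -0.062  0.002] [0.582 0.025 0.026]
```

View pics/top.png

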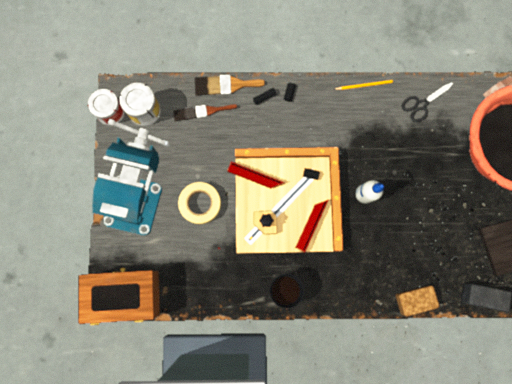

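View pics/side.png

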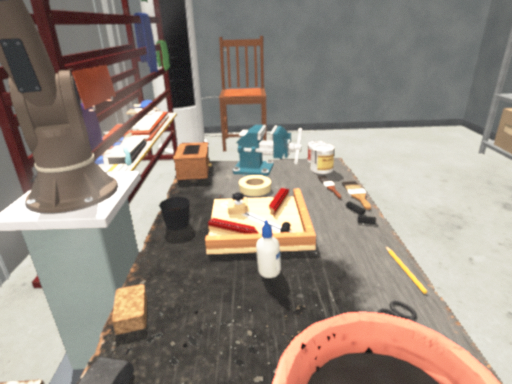

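The top view shows the corner at the upper right of the board, about (338,155), with the charcoal at (312,174) near it. The left rail is at (252,176), the right rail at (312,226) and the clamp at (266,222). The bottle, cup and tape roll stand outside the board. Next I move the wrist camera over the board for a finer measurement.

Request:
move_arm --rows '[{"travel": [0.12,0.14,0.06],"twist": [0,0,-0.009]},{"travel": [0.12,0.14,0.06],"twist": [0,0,-0.009]},{"travel": [0.12,0.14,0.06],"twist": [0,0,-0.009]},{"travel": [0.12,0.14,0.06],"twist": [0,0,-0.009]},{"travel": [0.12,0.14,0.06],"twist": [0,0,-0.009]},{"travel": [0.12,0.14,0.06],"twist": [0,0,-0.009]},{"travel": [0.12,0.14,0.06],"twist": [0,0,-0.009]},{"travel": [0.12,0.14,0.06],"twist": [0,0,-0.009]},{"travel": [0.12,0.14,0.06],"twist": [0,0,-0.009]},{"travel": [0.12,0.14,0.06],"twist": [0,0,-0.007]}]' --fingers 1

```text
clock: 2.25
tool_pos: [0.4709, -0.2502, 0.3774]
tool_rot: [3.141, -0.003, 0.001]
force: [-0.1, 0.5, -0.3]
finger_gap: 1.001
grip_force: 0.0
```

```bash
python3 - <<'E'
from h import *
s=manip.read_state();print(s['tool_pos'],s['tool_rot'],s['force'])
i,p,d=cam('wrist'); P=cloud(i,d); T=np.linalg.inv(i['world_to_cam']);print(T.round(3),i['fovy'])
save('w1',p); np.savez('w1.npz',P=P,p=p,d=d)
for n in ['board','rail_right','rail_left','clamp_block','charcoal','clamp_back']:
    for r in manip.cut_out(n,'wrist')[:1]:
        q=P[r['mask']&(d>0)]
        print(n,round(r['score'],2),np.round(r['uv']),len(q),np.median(q,0).round(3),np.percentile(q,2,axis=0).round(3),np.percentile(q,98,axis=0).round(3))
        np.save('m_'+n,r['mask'])
E
```

```text
[ 0.47093511 -0.25019883  0.37744497] [ 3.14127459e+00 -2.81154457e-03  6.13570546e-04] [-0.1273635   0.48137589 -0.26467285]
[[-0.001  0.964  0.266  0.543]
 [-1.    -0.001 -0.001 -0.25 ]
 [-0.    -0.266  0.964  0.536]
 [ 0.     0.     0.     1.   ]] 63.30978680472747
board 0.77 [239.  90.] 20472 [ 0.559 -0.214  0.013] [ 0.436 -0.327  0.01 ] [ 0.66  -0.102  0.038]
rail_right 0.6 [264. 138.] 1116 [ 0.49  -0.265  0.032] [ 0.436 -0.298  0.014] [ 0.54  -0.236  0.035]
rail_left 0.94 [182.  66.] 1359 [ 0.6   -0.138  0.033] [ 0.576 -0.198  0.027] [ 0.627 -0.084  0.035]
clamp_block 0.61 [206. 131.] 970 [ 0.499 -0.168  0.036] [ 0.472 -0.187  0.013] [ 0.519 -0.139  0.061]
charcoal 0.88 [269.  60.] 357 [ 0.605 -0.268  0.027] [ 0.594 -0.286  0.019] [ 0.618 -0.253  0.03 ]
clamp_back 0.97 [202. 135.] 890 [ 0.497 -0.169  0.036] [ 0.47  -0.187  0.014] [ 0.517 -0.141  0.061]
```

View pics/w1.png

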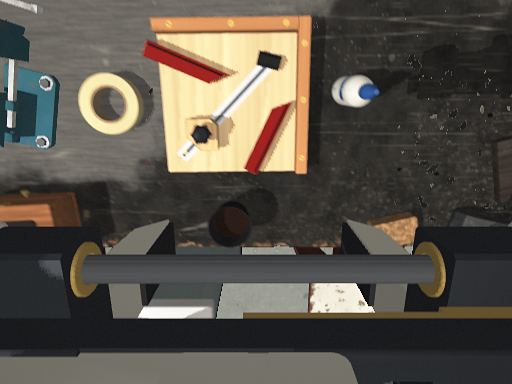

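The wrist view shows the fences along the top (y≈24 px) and the right (x≈304 px), the charcoal at (269,60), the rails at (185,62) and (268,138), and the knob at (202,133). Now I fit precise poses.

```bash
python3 - <<'E'
from h import *
z=np.load('w1.npz');P,p,d=z['P'],z['p'],z['d']
box=(P[...,0]>.40)&(P[...,0]<.70)&(P[...,1]>-.36)&(P[...,1]<-.06)&(d>0)
Z=P[...,2]
M={n:np.load('m_'+n+'.npy') for n in['board','rail_right','rail_left','charcoal','clamp_block']}
oth=sum(cv2.dilate(M[n].astype(np.uint8),np.ones((5,5))) for n in M if n!='board')>0
bd=box&~oth&(Z>.008)&(Z<.02); print('board z',np.median(Z[bd]))
fe=box&~oth&(Z>.030)&(Z<.042); print('fence z',np.median(Z[fe]),fe.sum())
def rect(q):
    (c,s,a)=cv2.minAreaRect((q[:,:2]*1000).astype(np.float32)); return np.round(c,1),np.round(s,1),round(a,2),cv2.boxPoints((c,s,a)).round(1).tolist()
print('fence',rect(P[fe])); print('board top',rect(P[bd]))
# fence inner edges by line fits
Q=P[fe]
for nm,sel,ax in[('left',(Q[:,0]>.635)&(Q[:,1]>-.29),0),('right',(Q[:,1]<-.305)&(Q[:,0]<.62),1)]:
    q=Q[sel]; o=1-ax; lo=[];hi=[];t=[]
    for a in np.arange(q[:,o].min()+.005,q[:,o].max()-.005,.006):
        w=q[abs(q[:,o]-a)<.003]
        if len(w)>3:t.append(a);lo.append(w[:,ax].min());hi.append(w[:,ax].max())
    print(nm,'inner/outer',np.polyfit(t,lo,1).round(4),np.polyfit(t,hi,1).round(4))
for n,zl,zh in[('rail_right',.028,.037),('rail_left',.028,.037),('charcoal',.023,.033),('clamp_block',.03,.04),('clamp_block',.055,.07)]:
    q=P[M[n]&(Z>zl)&(Z<zh)]; print(n,np.median(q[:,2]).round(4),rect(q))
E
```

```text
board z 0.012449788894262903
fence z 0.036345561443187846 3996
fence (array([ 547.1, -214.1]), array([232.7, 232.7]), 0.56, [[429.6000061035156, -98.9000015258789], [431.8999938964844, -331.6000061035156], [664.5999755859375, -329.29998779296875], [662.2999877929688, -96.5999984741211]])
board top (array([ 537.8, -186.4]), array([215.7, 252.6]), 0.58, [[428.6000061035156, -61.20000076293945], [431.20001220703125, -313.79998779296875], [646.9000244140625, -311.6000061035156], [644.2999877929688, -59.0]])
left inner/outer [-0.0103  0.6429] [-0.0092  0.6606]
right inner/outer [ 0.012  -0.3362] [ 0.0108 -0.3183]
rail_right 0.0323 (array([ 491.3, -266.3]), array([ 24. , 127.2]), 64.57, [[428.70001220703125, -249.89999389648438], [543.5999755859375, -304.5], [553.9000244140625, -282.79998779296875], [439.0, -228.1999969482422]])
rail_left 0.0326 (array([ 598.8, -141.6]), array([128.5,  23.9]), 67.87, [[563.5, -196.60000610351562], [585.5999755859375, -205.6999969482422], [634.0999755859375, -86.5999984741211], [611.9000244140625, -77.5999984741211]])
charcoal 0.0272 (array([ 606.2, -268.9]), array([36. , 19.7]), 74.57, [[591.9000244140625, -283.6000061035156], [610.9000244140625, -288.8999938964844], [620.5, -254.1999969482422], [601.5, -249.0]])
clamp_block 0.0353 (array([ 494.4, -162.4]), array([49.7, 49.9]), 0.89, [[469.20001220703125, -137.89999389648438], [470.0, -187.8000030517578], [519.5999755859375, -187.0], [518.9000244140625, -137.10000610351562]])
clamp_block 0.0587 (array([ 496.9, -165. ]), array([29.9, 27.8]), 30.59, [[476.8999938964844, -160.60000610351562], [491.1000061035156, -184.60000610351562], [516.7999877929688, -169.39999389648438], [502.70001220703125, -145.39999389648438]])
```

Request:
move_arm --rows '[{"travel": [0.0655,-0.009,-0.138],"twist": [0,0,0.052]},{"travel": [0.0655,-0.009,-0.138],"twist": [0,0,0.052]},{"travel": [0.0655,-0.009,-0.138],"twist": [0,0,0.052]},{"travel": [0.0655,-0.009,-0.138],"twist": [0,0,0.052]},{"travel": [0.0655,-0.009,-0.138],"twist": [0,0,0.052]},{"travel": [0.0655,-0.009,-0.138],"twist": [0,0,0.052]},{"travel": [0.0655,-0.009,-0.138],"twist": [0,0,0.052]},{"travel": [0.0655,-0.009,-0.138],"twist": [0,0,0.05]},{"travel": [0,0,0]}]' --fingers 0.38

```text
validation failed for argument at $.ro...
```

Request:
move_arm --rows '[{"travel": [0.0655,-0.009,-0.138],"twist": [0,0,0.052]},{"travel": [0.0655,-0.009,-0.138],"twist": [0,0,0.052]},{"travel": [0.0655,-0.009,-0.138],"twist": [0,0,0.052]},{"travel": [0.0655,-0.009,-0.138],"twist": [0,0,0.052]},{"travel": [0.0655,-0.009,-0.138],"twist": [0,0,0.052]},{"travel": [0.0655,-0.009,-0.138],"twist": [0,0,0.052]},{"travel": [0.0655,-0.009,-0.138],"twist": [0,0,0.052]},{"travel": [0.0655,-0.009,-0.138],"twist": [0,0,0.05]},{"travel": [0,0,0],"twist": [0,0,0]}]' --fingers 0.38

```text
clock: 3.72
tool_pos: [0.5989, -0.2702, 0.0973]
tool_rot: [-2.499, -1.896, 0.005]
force: [-1.2, -0.1, 0.7]
finger_gap: 0.376
grip_force: 0.0
```

Request:
move_arm --rows '[{"travel": [0.012,0.006,-0.1],"twist": [0,0,0]},{"travel": [0,0,-0.1],"twist": [0,0,0]},{"travel": [0,0,-0.08],"twist": [0,0,0]},{"travel": [0,0,-0.044],"twist": [0,0,0]},{"travel": [0,0,0],"twist": [0,0,0]}]'

```text
clock: 4.35
tool_pos: [0.6038, -0.268, 0.0195]
tool_rot: [-2.502, -1.9, 0.001]
force: [0.1, 0.2, 0.9]
finger_gap: 0.381
grip_force: 0.0
```

Request:
move_arm --rows '[{"travel": [0,0,0],"twist": [0,0,0]},{"travel": [0,0,0],"twist": [0,0,0]},{"travel": [0,0,0],"twist": [0,0,0]},{"travel": [0,0,0],"twist": [0,0,0]}]' --fingers 0

```text
clock: 4.85
tool_pos: [0.6049, -0.268, 0.0224]
tool_rot: [2.5, 1.9, 0.001]
force: [-5.8, 2.3, 18.4]
finger_gap: 0.17
grip_force: 28.8
```

Request:
move_arm --rows '[{"travel": [0,0,0.08],"twist": [0,0,0]},{"travel": [0,0,0.16],"twist": [0,0,0]},{"travel": [0,0,0.16],"twist": [0,0,0]},{"travel": [0,0,0.1],"twist": [0,0,0]},{"travel": [0,0,0],"twist": [0,0,0]}]'

```text
clock: 5.48
tool_pos: [0.6058, -0.2683, 0.1481]
tool_rot: [2.498, 1.898, 0.004]
force: [0.2, 0.1, -0.2]
finger_gap: 0.005
grip_force: 0.0
```

```bash
python3 - <<'E'
from h import *
i,p,d=cam('wrist'); i2,q,d2=cam('side')
c=cv2.resize(q[130:280,150:350],(512,384))
save('g1',np.hstack([p,c])[:, :1024][::1])
cv2.imwrite('pics/g1.png',cv2.resize(cv2.imread('pics/g1.png'),(800,300)))
E
```

```text
(no output)
```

View pics/g1.png

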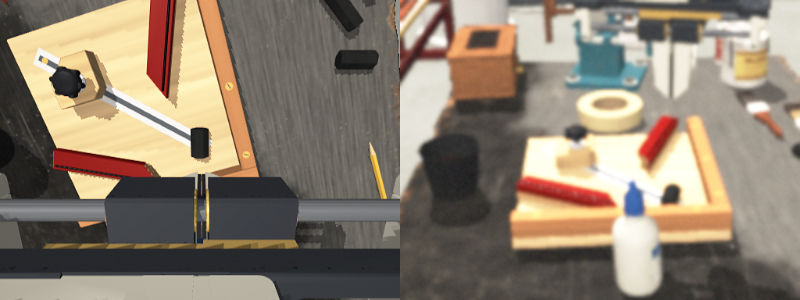

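The grasp slipped. The charcoal is still on the board, at about (200,143) in the left half. Its top edges are rounded and the fingertips were too high, at 19.5 mm. I'll measure it again and grasp lower.

```bash
cat >> h.py <<'E'
def rect(q):
    c,s,a=cv2.minAreaRect((q[:,:2]*1000).astype(np.float32)); return np.round(c,1),np.round(s,1),cv2.boxPoints((c,s,a)).round(1).tolist()
def meas(n,cm,zl,zh):
    i,p,d=cam(cm);P=cloud(i,d)
    for r in manip.cut_out(n,cm)[:1]:
        q=P[r['mask']&(d>0)&(P[...,2]>zl)&(P[...,2]<zh)]; print(n,cm,round(r['score'],2),np.median(q[:,2]).round(4),len(q),*rect(q))
E
python3 - <<'E'
from h import *
meas('charcoal','wrist',.02,.04); meas('charcoal','top',.02,.04)
E
```

```text
charcoal wrist 0.96 0.0268 892 [ 604.7 -268.3] [36.  21.3] [[589.7999877929688, -282.8999938964844], [610.4000244140625, -288.3999938964844], [619.5999755859375, -253.60000610351562], [599.0, -248.1999969482422]]
```

Request:
move_arm --rows '[{"travel": [0,0,-0.15],"twist": [0,0,0]},{"travel": [-0.006,0,-0.15],"twist": [0,0,0]},{"travel": [0,0,-0.1],"twist": [0,0,0]},{"travel": [0,0,-0.09],"twist": [0,0,0]},{"travel": [0,0,-0.048],"twist": [0,0,0]},{"travel": [0,0,0],"twist": [0,0,0]},{"travel": [0,0,0],"twist": [0,0,0]}]' --fingers 0.38

```text
clock: 6.65
tool_pos: [0.6014, -0.2675, 0.0123]
tool_rot: [-2.5, -1.9, 0.003]
force: [-12.2, 4.1, 24.7]
finger_gap: 0.378
grip_force: 13.0
```

Request:
move_arm --rows '[{"travel": [0,0,0.006],"twist": [0,0,0]},{"travel": [0,0,0],"twist": [0,0,0]},{"travel": [0,0,0],"twist": [0,0,0]},{"travel": [0,0,0],"twist": [0,0,0]},{"travel": [0,0,0],"twist": [0,0,0]}]' --fingers 0

```text
clock: 7.28
tool_pos: [0.6033, -0.2681, 0.0124]
tool_rot: [2.5, 1.9, 0.001]
force: [-1.9, 0.8, 8.7]
finger_gap: 0.221
grip_force: 31.3
```

Request:
move_arm --rows '[{"travel": [0,0,0.06],"twist": [0,0,0]},{"travel": [0,0,0.15],"twist": [0,0,0]},{"travel": [0,0,0.15],"twist": [0,0,0]},{"travel": [0.1,-0.016,0],"twist": [0,0,0]},{"travel": [0.14,-0.03,0],"twist": [0,0,0]},{"travel": [0.14,-0.03,0],"twist": [0,0,0]},{"travel": [0.13,-0.012,0],"twist": [0,0,0]},{"travel": [0,0,0],"twist": [0,0,0]}]'

```text
clock: 8.28
tool_pos: [0.7319, -0.2889, 0.1014]
tool_rot: [-2.5, -1.902, -0.002]
force: [-0.5, 0.4, -0.4]
finger_gap: 0.222
grip_force: 30.0
```

Request:
move_arm --rows '[{"travel": [0,0,-0.15],"twist": [0,0,0]},{"travel": [0,0,-0.13],"twist": [0,0,0]},{"travel": [0,0,-0.08],"twist": [0,0,0]},{"travel": [0,0,-0.03],"twist": [0,0,0]},{"travel": [0,0,0],"twist": [0,0,0]},{"travel": [0,0,0],"twist": [0,0,0]}]'

```text
clock: 9.02
tool_pos: [0.7311, -0.2902, 0.0059]
tool_rot: [2.5, 1.9, 0.002]
force: [0.6, -0.5, 0.2]
finger_gap: 0.217
grip_force: 30.0
```

Request:
move_arm --rows '[{"travel": [0,0,0],"twist": [0,0,0]},{"travel": [0,0,0],"twist": [0,0,0]},{"travel": [0,0,0.08],"twist": [0,0,0]},{"travel": [0,0,0.16],"twist": [0,0,0]},{"travel": [0,0,0.16],"twist": [0,0,0]}]' --fingers 0.34

```text
clock: 9.65
tool_pos: [0.7304, -0.2899, 0.1069]
tool_rot: [2.501, 1.901, 0.001]
force: [0.9, -0.6, 1.1]
finger_gap: 0.338
grip_force: 0.0
```

Request:
move_arm --rows '[{"travel": [-0.15,0.05,0],"twist": [0,0,0.015]},{"travel": [-0.185,0.05,0],"twist": [0,0,0.015]},{"travel": [-0.185,0.05,0],"twist": [0,0,0.015]},{"travel": [-0.185,0.05,0],"twist": [0,0,0.015]},{"travel": [-0.185,0.05,0],"twist": [0,0,0.015]},{"travel": [-0.17,0.05,-0.05],"twist": [0,0,0.014]},{"travel": [0,0,-0.15],"twist": [0,0,0]},{"travel": [0,0,-0.1],"twist": [0,0,0]},{"travel": [0,0,-0.06],"twist": [0,0,0]},{"travel": [0,0,0],"twist": [0,0,0]}]' --fingers 0

```text
clock: 10.9
tool_pos: [0.4653, -0.2148, 0.0143]
tool_rot: [-2.211, -2.231, 0.001]
force: [0.7, 0.7, 0.3]
finger_gap: 0.006
grip_force: 0.0
```

Request:
move_arm --rows '[{"travel": [0,-0.03,0.012],"twist": [0,0,0]},{"travel": [0,-0.03,0],"twist": [0,0,0]},{"travel": [0,-0.03,0],"twist": [0,0,0]},{"travel": [0,-0.03,0],"twist": [0,0,0]},{"travel": [0,-0.03,0],"twist": [0,0,0]},{"travel": [0,-0.03,0],"twist": [0,0,0]},{"travel": [0,-0.03,0],"twist": [0,0,0]},{"travel": [0,0,0],"twist": [0,0,0]}]'

```text
clock: 11.9
tool_pos: [0.4651, -0.2682, 0.0172]
tool_rot: [2.213, 2.23, -0.0]
force: [0.8, -0.6, 0.8]
finger_gap: 0.006
grip_force: 0.0
```

```bash
python3 - <<'E'
from h import *
meas('rail_right','top',.026,.042);meas('charcoal','top',.008,.03);meas('rail_right','wrist',.026,.04)
E
```

```text
rail_right top 0.21 0.0352 1452 [ 563.4 -211. ] [194.4 232.2] [[465.3999938964844, -95.5999984741211], [467.0, -327.79998779296875], [661.2999877929688, -326.3999938964844], [659.7000122070312, -94.19999694824219]]
charcoal top 0.25 0.0132 21 [ 506.2 -152.8] [27.6 51.8] [[478.70001220703125, -142.5], [512.9000244140625, -181.39999389648438], [533.5999755859375, -163.1999969482422], [499.5, -124.30000305175781]]
rail_right wrist 0.56 0.0326 1180 [ 511.4 -293.3] [18.  95.5] [[463.70001220703125, -302.20001220703125], [559.0999755859375, -302.5], [559.2000122070312, -284.5], [463.70001220703125, -284.1000061035156]]
```

Request:
move_arm --rows '[{"travel": [0.03,0,0],"twist": [0,0,0]},{"travel": [0,-0.01,0],"twist": [0,0,0]},{"travel": [0,-0.01,0],"twist": [0,0,0]},{"travel": [0,-0.008,0],"twist": [0,0,0]},{"travel": [0,0,0],"twist": [0,0,0]}]'

```text
clock: 12.82
tool_pos: [0.4725, -0.2747, 0.0172]
tool_rot: [-2.212, -2.231, 0.0]
force: [-0.5, -0.0, -0.0]
finger_gap: 0.004
grip_force: 0.0
```

Request:
move_arm --rows '[{"travel": [0,-0.01,0],"twist": [0,0,0]},{"travel": [0,-0.006,0],"twist": [0,0,0]},{"travel": [0,0,0],"twist": [0,0,0]}]'

```text
clock: 13.2
tool_pos: [0.4726, -0.2783, 0.0172]
tool_rot: [-2.212, -2.231, -0.0]
force: [0.2, 0.8, -0.1]
finger_gap: 0.005
grip_force: 0.6
```

Request:
move_arm --rows '[{"travel": [0,-0.01,0],"twist": [0,0,0]},{"travel": [0,-0.006,0],"twist": [0,0,0]},{"travel": [0,0,0],"twist": [0,0,0]}]'

```text
clock: 13.58
tool_pos: [0.4726, -0.2784, 0.0172]
tool_rot: [-2.206, -2.232, -0.003]
force: [-1.1, 13.1, 6.7]
finger_gap: 0.008
grip_force: 6.6
```

```bash
python3 - <<'E'
from h import *
i,p,d=cam('wrist');P=cloud(i,d);save('r1',p)
print(manip.read_state()['force'])
meas('rail_right','wrist',.026,.04)
# corner camera consistency: red pixels extent
red=(p[...,0]>90)&(p[...,1]<50)&(p[...,2]<50)&(d>0)
q=P[red&(P[...,1]<-.2)&(P[...,2]>.029)&(P[...,2]<.04)]
for x in np.arange(.44,.60,.01):
    w=q[abs(q[:,0]-x)<.003]
    if len(w): print(round(x,3),w[:,1].min().round(4),w[:,1].max().round(4),len(w))
E
```

```text
[-1.09843405 13.39606894  6.51497363]
rail_right wrist 0.65 0.0326 752 [ 514.7 -304.3] [87.4 16.2] [[470.8999938964844, -296.79998779296875], [471.1000061035156, -313.0], [558.5999755859375, -311.79998779296875], [558.2999877929688, -295.6000061035156]]
0.47 -0.3128 -0.3106 7
0.54 -0.3122 -0.2962 182
0.55 -0.3119 -0.3012 76
0.56 -0.3115 -0.3109 2
0.58 -0.2067 -0.2003 40
```

View pics/r1.png

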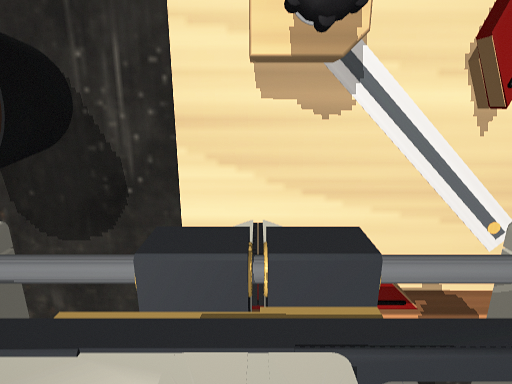

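The right rail is flush on its fence: the outer face is at y≈-0.312, with 13 N of contact force and the rail visible at (395,295) px. Next I push it along the fence from its square end.

Request:
move_arm --rows '[{"travel": [0,0.05,0],"twist": [0,0,0]},{"travel": [0,0,0.1],"twist": [0,0,0]},{"travel": [0,0,0.1],"twist": [0,0,0]},{"travel": [-0.17,0,0],"twist": [0,0,0]},{"travel": [-0.15,-0.06,0],"twist": [0,0,0]},{"travel": [0,-0.064,0],"twist": [0,0,0]},{"travel": [0,0,-0.1],"twist": [0,0,0]},{"travel": [0,0,-0.1],"twist": [0,0,0]},{"travel": [0,0,0],"twist": [0,0,0]}]'

```text
clock: 14.85
tool_pos: [0.3924, -0.3006, 0.0161]
tool_rot: [-2.21, -2.23, 0.001]
force: [-0.3, -0.0, 0.3]
finger_gap: 0.001
grip_force: 0.0
```

Request:
move_arm --rows '[{"travel": [0.05,0,0],"twist": [0,0,0]},{"travel": [0.05,0.001,0],"twist": [0,0,0]},{"travel": [0.05,0.001,0],"twist": [0,0,0]},{"travel": [0.05,0.001,0],"twist": [0,0,0]},{"travel": [0.05,0.001,0],"twist": [0,0,0]},{"travel": [0.05,0.001,0],"twist": [0,0,0]},{"travel": [0.05,0.001,0],"twist": [0,0,0]},{"travel": [0.03,0,0],"twist": [0,0,0]},{"travel": [0,0,0],"twist": [0,0,0]}]'

```text
clock: 15.98
tool_pos: [0.4884, -0.2992, 0.0172]
tool_rot: [2.211, 2.231, 0.001]
force: [-0.3, 0.3, 0.1]
finger_gap: 0.003
grip_force: 0.0
```

```bash
cat >> h.py <<'E'
def redslice(cm,ax,lo,hi,st=.01):
    i,p,d=cam(cm);P=cloud(i,d)
    red=(p[...,0]>70)&(p[...,1]<50)&(p[...,2]<50)&(d>0)&(P[...,2]>.027)&(P[...,2]<.042)
    red&=(P[...,0]>.4)&(P[...,0]<.66)&(P[...,1]<-.06)&(P[...,1]>-.33)
    q=P[red]; 
    for x in np.arange(lo,hi,st):
        w=q[abs(q[:,ax]-x)<st/2]
        w=w[w[:,1]<-.27] if ax==0 else w[w[:,0]>.55]
        if len(w): print(round(x,3),w[:,1-ax].min().round(4),w[:,1-ax].max().round(4),len(w))
E
python3 - <<'E'
from h import *
redslice('wrist',0,.43,.66)
print('top');redslice('top',0,.43,.66)
E
```

```text
0.51 -0.2874 -0.287 11
0.52 -0.2874 -0.2866 13
0.53 -0.2873 -0.2869 9
0.54 -0.2919 -0.2866 82
0.55 -0.3003 -0.2866 463
0.56 -0.3006 -0.2866 563
0.57 -0.3003 -0.2864 550
0.58 -0.3003 -0.2863 545
0.59 -0.3001 -0.2862 541
0.6 -0.3 -0.2862 561
0.61 -0.2999 -0.2862 396
top
0.55 -0.2952 -0.2925 6
0.56 -0.2956 -0.2929 6
0.6 -0.3062 -0.2851 18
0.61 -0.3083 -0.2857 37
0.62 -0.3067 -0.297 18
0.63 -0.3067 -0.3047 3
```

Request:
move_arm --rows '[{"travel": [0.02,0,0],"twist": [0,0,0]},{"travel": [0.012,0,0],"twist": [0,0,0]},{"travel": [0.008,0,0],"twist": [0,0,0]},{"travel": [0,0,0],"twist": [0,0,0]}]'

```text
clock: 16.58
tool_pos: [0.4978, -0.2994, 0.0172]
tool_rot: [2.212, 2.231, 0.0]
force: [-0.6, 0.2, 0.6]
finger_gap: 0.005
grip_force: 0.0
```

Request:
move_arm --rows '[{"travel": [0.008,0,0],"twist": [0,0,0]},{"travel": [0,0,0],"twist": [0,0,0]}]'

```text
clock: 16.82
tool_pos: [0.4984, -0.2995, 0.0171]
tool_rot: [-2.211, -2.229, 0.003]
force: [-5.6, -0.2, 3.9]
finger_gap: 0.006
grip_force: 2.6
```

Request:
move_arm --rows '[{"travel": [0.004,0,0],"twist": [0,0,0]},{"travel": [-0.06,0,0],"twist": [0,0,0]},{"travel": [0,0,0.15],"twist": [0,0,0]},{"travel": [0.06,0.13,0.16],"twist": [0,0,0]},{"travel": [0.08,0.2,0],"twist": [0,0,0]},{"travel": [0.1,0.2,0],"twist": [0,0,0]},{"travel": [0,0,-0.15],"twist": [0,0,0]},{"travel": [0,0,-0.1],"twist": [0,0,0]},{"travel": [0,0,-0.05],"twist": [0,0,0]},{"travel": [0,0,0],"twist": [0,0,0]}]'

```text
clock: 18.08
tool_pos: [0.5451, -0.167, 0.0193]
tool_rot: [-2.211, -2.23, 0.001]
force: [0.1, -0.4, 0.8]
finger_gap: 0.006
grip_force: 0.0
```

Request:
move_arm --rows '[{"travel": [0.03,0,-0.008],"twist": [0,0,0]},{"travel": [0.03,0,0],"twist": [0,0,0]},{"travel": [0.03,0,0],"twist": [0,0,0]},{"travel": [0.03,0,0],"twist": [0,0,0]},{"travel": [0.03,0,0],"twist": [0,0,0]},{"travel": [0.03,0,0],"twist": [0,0,0]},{"travel": [0,0,0],"twist": [0,0,0]}]'

```text
clock: 18.95
tool_pos: [0.5915, -0.1666, 0.0177]
tool_rot: [2.211, 2.231, 0.001]
force: [0.5, 0.2, -0.6]
finger_gap: 0.002
grip_force: 0.0
```

```bash
python3 - <<'E'
from h import *
i,p,d=cam('wrist');save('l1',p)
meas('rail_left','wrist',.026,.04); meas('rail_left','top',.026,.042)
redslice('wrist',1,-.26,-.06)
E
```

```text
rail_left wrist 0.67 0.0326 9570 [ 618.7 -111.8] [24.4 83.5] [[604.0, -70.9000015258789], [609.0999755859375, -154.1999969482422], [633.4000244140625, -152.6999969482422], [628.4000244140625, -69.4000015258789]]
rail_left top 0.57 0.032 204 [615.5 -93.1] [23.5 47.5] [[603.5, -69.4000015258789], [603.9000244140625, -116.9000015258789], [627.4000244140625, -116.69999694824219], [627.0, -69.19999694824219]]
-0.15 0.6088 0.633 691
-0.14 0.6083 0.6323 842
-0.13 0.6075 0.6318 908
-0.12 0.6069 0.631 958
-0.11 0.6062 0.631 1010
-0.1 0.6057 0.6299 1071
-0.09 0.605 0.6295 1138
-0.08 0.6044 0.6289 1233
-0.07 0.6043 0.6285 537
```

View pics/l1.png

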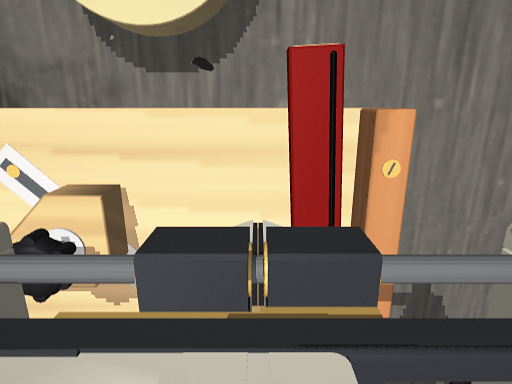

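The left rail at (317,140) px is almost parallel to its fence, with a gap of 10–16 mm and its end overhanging the board's edge. I'll push near its middle to bring it flush.

Request:
move_arm --rows '[{"travel": [-0.04,0,0],"twist": [0,0,0]},{"travel": [0,0.1,0],"twist": [0,0,0]},{"travel": [0,0.1,0],"twist": [0,0,0]},{"travel": [0.03,0,0],"twist": [0,0,0]},{"travel": [0.03,0,0],"twist": [0,0,0]},{"travel": [0.02,0,0],"twist": [0,0,0]},{"travel": [0,0,0],"twist": [0,0,0]}]'

```text
clock: 20.12
tool_pos: [0.601, -0.1178, 0.0176]
tool_rot: [2.213, 2.229, -0.0]
force: [0.9, -0.7, -0.6]
finger_gap: 0.003
grip_force: 0.0
```

Request:
move_arm --rows '[{"travel": [0.008,0,0],"twist": [0,0,0]},{"travel": [0,0,0],"twist": [0,0,0]}]'

```text
clock: 20.38
tool_pos: [0.6019, -0.1178, 0.0175]
tool_rot: [-2.212, -2.23, 0.002]
force: [-2.6, -2.8, 0.3]
finger_gap: 0.007
grip_force: 1.5
```

```bash
python3 - <<'E'
from h import *
redslice('wrist',1,-.26,-.06)
E
```

```text
-0.1 0.6191 0.6433 746
-0.09 0.619 0.6431 875
-0.08 0.6189 0.6432 939
-0.07 0.6189 0.6429 232
```

Request:
move_arm --rows '[{"travel": [-0.03,0,0],"twist": [0,0,0]},{"travel": [0,0,0.1],"twist": [0,0,0]},{"travel": [0,0,0.1],"twist": [0,0,0]},{"travel": [0.05,0.15,0],"twist": [0,0,0]},{"travel": [0.054,0.15,0],"twist": [0,0,0]},{"travel": [0,0,-0.1],"twist": [0,0,0]},{"travel": [0,0,-0.1],"twist": [0,0,0]},{"travel": [0,0,0],"twist": [0,0,0]}]'

```text
clock: 21.42
tool_pos: [0.6197, -0.0415, 0.0163]
tool_rot: [-2.209, -2.23, 0.003]
force: [-0.1, 0.0, 2.2]
finger_gap: 0.005
grip_force: 0.0
```

Request:
move_arm --rows '[{"travel": [0,-0.052,0.004],"twist": [0,0,0]},{"travel": [0,-0.052,0],"twist": [0,0,0]},{"travel": [0.001,-0.052,0],"twist": [0,0,0]},{"travel": [0.001,-0.052,0],"twist": [0,0,0]},{"travel": [0.001,-0.052,0],"twist": [0,0,0]},{"travel": [0.001,-0.052,0],"twist": [0,0,0]},{"travel": [0.001,-0.052,0],"twist": [0,0,0]},{"travel": [0,-0.052,0],"twist": [0,0,0]},{"travel": [0,-0.048,0],"twist": [0,0,0]},{"travel": [0,0,0],"twist": [0,0,0]}]'

```text
clock: 22.68
tool_pos: [0.6221, -0.1598, 0.0185]
tool_rot: [2.214, 2.229, -0.002]
force: [0.6, -0.4, 0.6]
finger_gap: 0.004
grip_force: 0.0
```

```bash
python3 - <<'E'
from h import *
i,p,d=cam('top');save('t2',cv2.resize(p[130:270,170:370],(800,560)))
redslice('top',1,-.33,-.06)
E
```

```text
-0.31 0.61 0.6382 13
-0.3 0.6096 0.6362 21
-0.29 0.6394 0.6399 2
```

View pics/t2.png

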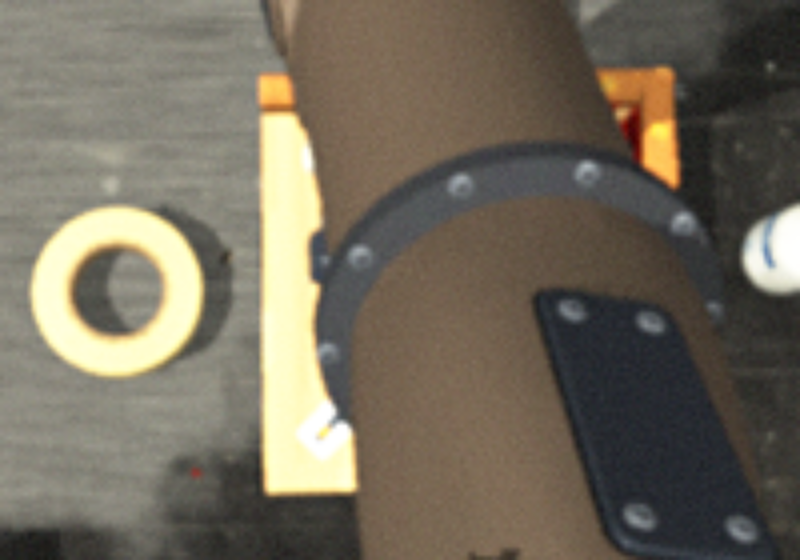

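The arm hides the corner from the top camera, though the right rail's point shows at about (630,125) in the crop and the tape roll and bottle are in place. I continue the push gently, watching the force.

Request:
move_arm --rows '[{"travel": [0,-0.016,0],"twist": [0,0,0]},{"travel": [0,-0.012,0],"twist": [0,0,0]},{"travel": [0,-0.008,0],"twist": [0,0,0]},{"travel": [0,0,0],"twist": [0,0,0]}]'

```text
clock: 23.28
tool_pos: [0.6224, -0.1671, 0.0188]
tool_rot: [2.212, 2.231, -0.0]
force: [-0.9, 0.4, 0.7]
finger_gap: 0.008
grip_force: 0.0
```

Request:
move_arm --rows '[{"travel": [0,-0.008,0],"twist": [0,0,0]},{"travel": [0,0,0],"twist": [0,0,0]}]'

```text
clock: 23.52
tool_pos: [0.6224, -0.1691, 0.0187]
tool_rot: [2.212, 2.231, -0.0]
force: [-0.2, -0.2, -0.1]
finger_gap: 0.009
grip_force: 0.1
```

Request:
move_arm --rows '[{"travel": [0,-0.008,0],"twist": [0,0,0]},{"travel": [0,0,0],"twist": [0,0,0]}]'

```text
clock: 23.78
tool_pos: [0.6225, -0.1707, 0.0188]
tool_rot: [-2.212, -2.231, -0.0]
force: [0.3, 2.0, 0.8]
finger_gap: 0.004
grip_force: 0.9
```

Request:
move_arm --rows '[{"travel": [0,-0.006,0],"twist": [0,0,0]},{"travel": [0,0,0],"twist": [0,0,0]}]'

```text
clock: 24.02
tool_pos: [0.6226, -0.1708, 0.0188]
tool_rot: [-2.21, -2.232, -0.002]
force: [-0.0, 5.1, 0.5]
finger_gap: 0.004
grip_force: 2.7
```

Request:
move_arm --rows '[{"travel": [0,0.05,0],"twist": [0,0,0]},{"travel": [0,0,0.2],"twist": [0,0,0]},{"travel": [-0.05,0.02,0.2],"twist": [0,0,-0.031]},{"travel": [-0.08,0.02,0.12],"twist": [0,0,-0.031]},{"travel": [-0.09,0.02,0.1],"twist": [0,0,-0.031]},{"travel": [-0.09,0.02,0.1],"twist": [0,0,-0.031]},{"travel": [-0.09,0.02,0.1],"twist": [0,0,-0.031]},{"travel": [-0.09,0.02,0.1],"twist": [0,0,-0.031]},{"travel": [-0.09,0.02,0.1],"twist": [0,0,-0.031]},{"travel": [-0.09,0.01,0],"twist": [0,0,-0.034]}]'

```text
clock: 25.28
tool_pos: [0.4552, -0.122, 0.2757]
tool_rot: [2.899, 1.205, 0.004]
force: [-0.4, 0.1, 0.5]
finger_gap: 0.008
grip_force: 0.0
```

```bash
python3 - <<'E'
from h import *
i,p,d=cam('wrist');save('w2',p)
s=manip.read_state();print(s['tool_pos'],s['tool_rot'])
redslice('wrist',1,-.32,-.16);print();redslice('wrist',0,.5,.65)
for n,a,b in[('clamp_block',.03,.04),('clamp_block',.055,.07),('charcoal',-.01,.03)]: meas(n,'wrist',a,b)
meas('charcoal','top',-.01,.03)
E
```

```text
[ 0.45199814 -0.12195881  0.27474742] [ 2.90311951e+00  1.19672313e+00 -6.55485616e-04]
-0.31 0.5509 0.6456 188
-0.3 0.5503 0.6455 515
-0.29 0.5502 0.6458 536
-0.28 0.6211 0.6452 135
-0.27 0.6207 0.6452 130
-0.26 0.6209 0.6447 139
-0.25 0.6206 0.6448 137
-0.24 0.6206 0.6444 138
-0.23 0.6204 0.6438 144
-0.22 0.6205 0.6441 140
-0.21 0.6197 0.6441 144
-0.2 0.6199 0.6429 149
-0.19 0.6196 0.6435 149
-0.18 0.6197 0.6436 56

0.52 -0.3128 -0.2875 116
0.53 -0.3123 -0.2878 121
0.54 -0.3125 -0.2872 124
0.55 -0.3123 -0.287 123
0.56 -0.3128 -0.2871 120
0.57 -0.312 -0.2867 130
0.58 -0.3117 -0.2866 126
0.59 -0.312 -0.2865 134
0.6 -0.3122 -0.2869 132
0.61 -0.3122 -0.2866 138
0.62 -0.3111 -0.2703 183
0.63 -0.3115 -0.27 218
0.64 -0.3117 -0.27 186
0.65 -0.3087 -0.2709 9
clamp_block wrist 0.9 0.0352 864 [ 493.8 -161.7] [50.  50.1] [[468.6000061035156, -136.89999389648438], [469.0, -187.0], [519.0999755859375, -186.5], [518.5999755859375, -136.39999389648438]]
clamp_block wrist 0.95 0.0586 421 [ 496.3 -164.3] [27.5 31.1] [[482.3999938964844, -148.89999389648438], [482.79998779296875, -180.0], [510.29998779296875, -179.6999969482422], [509.8999938964844, -148.5]]
charcoal wrist 0.72 0.0263 231 [ 567.8 -288.1] [103.9  22.8] [[514.5999755859375, -288.70001220703125], [519.7000122070312, -310.8999938964844], [621.0, -287.6000061035156], [615.7999877929688, -265.29998779296875]]
```

View pics/w2.png

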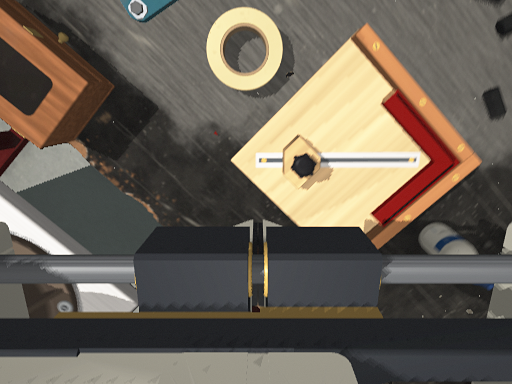

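The mitres meet at (455,160) px, both rails are on their fences, and the charcoal is on the table at (495,102). Next is the clamp.

Request:
move_arm --rows '[{"travel": [0,0,-0.2],"twist": [0,0,0.004]},{"travel": [0.002,0.002,-0.2],"twist": [0,0,0]},{"travel": [0,0,-0.2],"twist": [0,0,0]},{"travel": [0,0,-0.2],"twist": [0,0,0]},{"travel": [0,0,-0.12],"twist": [0,0,0]},{"travel": [0,0,-0.08],"twist": [0,0,0]},{"travel": [0,0,0],"twist": [0,0,0]}]'

```text
clock: 26.7
tool_pos: [0.4545, -0.1216, 0.0224]
tool_rot: [-2.889, -1.229, 0.004]
force: [0.5, 0.3, 0.1]
finger_gap: 0.001
grip_force: 0.0
```

Request:
move_arm --rows '[{"travel": [0.04,-0.042,0],"twist": [0,0,0]},{"travel": [0.043,-0.044,0],"twist": [0,0,0]},{"travel": [0.044,-0.043,0],"twist": [0,0,0]},{"travel": [0.044,-0.043,0],"twist": [0,0,0]},{"travel": [0.044,-0.043,0],"twist": [0,0,0]},{"travel": [0.044,-0.043,0],"twist": [0,0,0]},{"travel": [0.044,-0.043,0],"twist": [0,0,0]},{"travel": [0.044,-0.043,0],"twist": [0,0,0]},{"travel": [0.044,-0.043,0],"twist": [0,0,0]},{"travel": [0.03,-0.03,0],"twist": [0,0,0]}]'

```text
clock: 27.95
tool_pos: [0.562, -0.2268, 0.0244]
tool_rot: [2.891, 1.228, 0.002]
force: [-1.4, 4.7, 6.4]
finger_gap: 0.005
grip_force: 3.8
```

Request:
move_arm --rows '[{"travel": [0.016,-0.016,0],"twist": [0,0,0]},{"travel": [0,0,0],"twist": [0,0,0]}]'

```text
clock: 28.2
tool_pos: [0.5662, -0.231, 0.0245]
tool_rot: [2.89, 1.227, 0.003]
force: [0.9, 1.9, 3.3]
finger_gap: 0.003
grip_force: 1.5
```

Request:
move_arm --rows '[{"travel": [0.012,-0.012,0],"twist": [0,0,0]},{"travel": [0.008,-0.008,0],"twist": [0,0,0]},{"travel": [0,0,0],"twist": [0,0,0]}]'

```text
clock: 28.58
tool_pos: [0.5706, -0.2354, 0.0244]
tool_rot: [2.891, 1.228, 0.002]
force: [-0.4, 3.4, 5.8]
finger_gap: 0.01
grip_force: 2.9
```

Request:
move_arm --rows '[{"travel": [0.008,-0.008,0],"twist": [0,0,0]},{"travel": [0,0,0],"twist": [0,0,0]}]'

```text
clock: 28.82
tool_pos: [0.5725, -0.2373, 0.0243]
tool_rot: [2.891, 1.228, 0.002]
force: [-1.1, 4.2, 6.0]
finger_gap: 0.007
grip_force: 3.1
```

Request:
move_arm --rows '[{"travel": [0.008,-0.008,0],"twist": [0,0,0]},{"travel": [0,0,0],"twist": [0,0,0]}]'

```text
clock: 29.08
tool_pos: [0.5731, -0.2379, 0.0242]
tool_rot: [-2.889, -1.229, 0.001]
force: [-5.8, 6.9, 10.4]
finger_gap: 0.003
grip_force: 7.1
```

Request:
move_arm --rows '[{"travel": [0.008,-0.008,0],"twist": [0,0,0]},{"travel": [0,0,0],"twist": [0,0,0]}]'

```text
clock: 29.32
tool_pos: [0.5733, -0.238, 0.0241]
tool_rot: [-2.885, -1.229, 0.005]
force: [-12.2, 13.2, 18.5]
finger_gap: 0.004
grip_force: 12.6
```

Request:
move_arm --rows '[{"travel": [0.005,-0.005,0],"twist": [0,0,0]},{"travel": [0,0,0],"twist": [0,0,0]},{"travel": [-0.04,0.04,0],"twist": [0,0,0]},{"travel": [-0.05,0.05,0.05],"twist": [0,0,0]},{"travel": [-0.08,0.08,0.15],"twist": [0,0,0]},{"travel": [-0.1,0.1,0.15],"twist": [0,0,0]},{"travel": [-0.1,0.1,0.2],"twist": [0,0,0]},{"travel": [-0.1,0.1,0.2],"twist": [0,0,0]},{"travel": [-0.05,0.05,0.2],"twist": [0,0,0]},{"travel": [0,0,0],"twist": [0,0,0]}]'

```text
clock: 30.58
tool_pos: [0.448, -0.1117, 0.2657]
tool_rot: [2.885, 1.228, 0.01]
force: [1.1, -0.8, -0.4]
finger_gap: 0.002
grip_force: 0.0
```

```bash
python3 - <<'E'
from h import *
i,p,d=cam('wrist');save('w3',p)
redslice('wrist',1,-.32,-.16,.02);print();redslice('wrist',0,.5,.65,.02)
for a,b in[(.03,.038),(.055,.07)]: meas('clamp_block','wrist',a,b)
i,p,d=cam('top');P=cloud(i,d);m=(p.max(2)<45)&(P[...,0]>.69)&(P[...,0]<.76)&(P[...,1]<-.25)&(P[...,1]>-.33);print(rect(P[m]),np.median(P[m],0))
E
```

```text
-0.32 0.5502 0.6435 56
-0.3 0.5501 0.6449 897
-0.28 0.5507 0.6449 328
-0.26 0.6207 0.6446 265
-0.24 0.6207 0.6443 271
-0.22 0.6207 0.6444 296
-0.2 0.6206 0.6439 310
-0.18 0.62 0.6441 136

0.52 -0.3134 -0.2874 192
0.54 -0.3127 -0.287 256
0.56 -0.3132 -0.287 268
0.58 -0.3122 -0.2875 218
0.6 -0.312 -0.2896 187
0.62 -0.3115 -0.27 327
0.64 -0.3119 -0.27 317
clamp_block wrist 0.81 0.0353 954 [ 596.  -261.6] [50.7 49.3] [[571.2000122070312, -286.70001220703125], [620.5, -287.1000061035156], [620.7999877929688, -236.39999389648438], [571.5999755859375, -236.10000610351562]]
clamp_block wrist 0.74 0.0588 452 [ 598.6 -264.2] [27.4 30.2] [[579.0, -269.79998779296875], [606.0, -283.20001220703125], [618.2000122070312, -258.6000061035156], [591.2000122070312, -245.1999969482422]]
(array([ 727. , -288.3]), array([33.3, 18.8]), [[713.9000244140625, -302.20001220703125], [732.2000122070312, -306.70001220703125], [740.0999755859375, -274.3999938964844], [721.7999877929688, -269.8999938964844]]) [ 0.7265289  -0.2869149   0.01379703]
```

View pics/w3.png

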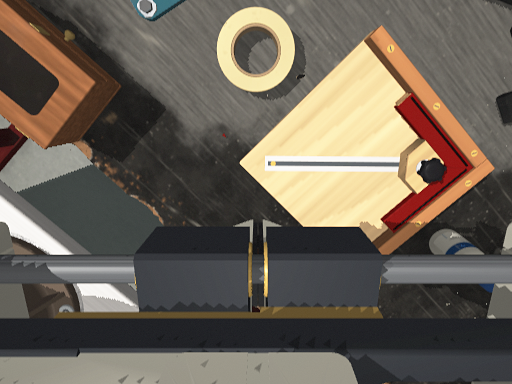

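```bash
python3 - <<'E'
from h import *
redslice('wrist',1,-.19,-.174,.002);print();redslice('wrist',0,.508,.526,.002)
i,p,d=cam('wrist');P=cloud(i,d);Z=P[...,2]
red=(p[...,0]>70)&(p[...,1]<50)&(p[...,2]<50)
m=~red&(Z>.033)&(Z<.04)&(P[...,0]>.4)&(P[...,0]<.68)&(P[...,1]>-.345)&(P[...,1]<-.08);q=P[m]
print('fence inner x',np.percentile(q[(q[:,0]>.635)&(abs(q[:,1]+.24)<.04)][:,0],1),'y',np.percentile(q[(q[:,1]<-.3)&(abs(q[:,0]-.56)<.04)][:,1],99))
E
```

```text
-0.19 0.6209 0.6433 29
-0.188 0.6204 0.6439 37
-0.186 0.6203 0.6432 29
-0.184 0.6208 0.6441 36
-0.182 0.6205 0.6435 24
-0.18 0.6422 0.6439 3

0.516 -0.3123 -0.2883 21
0.518 -0.3126 -0.2872 29
0.52 -0.3128 -0.288 24
0.522 -0.3127 -0.2878 28
0.524 -0.313 -0.2874 27
0.526 -0.3115 -0.2872 27
fence inner x 0.6386686635117669 y -0.3055748014108723
```

```bash
python3 -c "
from rig import manip
print(manip.finish_job())"
```

```text
the job is handed in; nothing more can be done
None
```

I've handed the job in but got no verdict back. At the last measurement both rails were flush on their fences with the mitres closed, the clamp block was bearing on both rails (about 0.1466 m by my estimate), and the charcoal was lying on the table clear of the board.

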